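# Find the tired spring mount of a blower and fold down its tag

### The job

The blower has been lifted off its bed so that its three spring mounts can be checked. Starting at the end of the deck with the lifting eye and working along to the other end, press each mount's round pad firmly down with the fingertips and let it come up again, to feel which spring is the softest; then push the hinged tag of that softest mount down flat, leaving the other two tags standing. It is all done by pressing and pushing: grip and lift nothing, leave the loose things where they are, and finish clear of everything.

Things in the scene. Friction and masses are not known exactly. Their poses are not given: they have to be found in the camera images.
- deck: The blower's bed: a grey painted steel deck fixed to the bench, 270 (its x) by 460 (its y) mm, its flat top 46 mm above the bench. Origin on the bench under its centre; the mounts, eye and stud stand on its top and their axes are about parallel to its axes.
- eye: Lifting eye: a steel ring standing upright on a round collar, 44 mm wide, 57 mm tall above the deck. Fixed on the middle of one END of the deck, 200 mm from the deck's centre; which end differs from time to time (the other end has a low brass earth stud, 25 mm tall). Origin on the deck top, under the ring. The pad nearest it is about 80 mm away, the middle one about 200 mm, the last about 330 mm.
- mount_1: Steel foot plate, 74 (x) by 90 (y) by 5 mm, of the spring mount at the deck's +y end, bolted to the deck. It carries a coil spring under a round pad, and a hinged tag on its +x side. Origin on the deck top, on the spring's axis; z up, x from the pad towards its tag. The three mounts look alike, about 130 mm apart along the deck; any may be the softest.
- mount_1_pad (a point): Centre of the flat top of this mount's pad as it stands at REST (steel cap 58 mm across, rubber face 50 mm across), 63 mm above the deck top, 109 mm above the bench; a fixed point that does not follow the pad. The pad goes straight down, 12 mm at most, and springs back. Half-way down (6 mm) takes about 3 N on the softest spring and 6 to 9 N on the other two, fully down about 6 N and 12 to 17 N.
- mount_1_pin (a point): Middle of the hinge pin of this mount's tag, 50 mm from the pad's axis towards +x of the mount, 12 mm above the deck top; the pin lies along the mount's y. The leaf starts with its free edge some 40 mm out from the pin and 35 to 40 mm above it, and folds outwards (+x) and down until level. Press on its upper face, between pin and free edge; straight down on the free edge it can jam.
- mount_2: Steel foot plate, 74 (x) by 90 (y) by 5 mm, of the spring mount in the middle, bolted to the deck. It carries a coil spring under a round pad, and a hinged tag on its +x side. Origin on the deck top, on the spring's axis; z up, x from the pad towards its tag. The three mounts look alike, about 130 mm apart along the deck; any may be the softest.
- mount_2_pad (a point): Centre of the flat top of this mount's pad as it stands at REST (steel cap 58 mm across, rubber face 50 mm across), 63 mm above the deck top, 109 mm above the bench; a fixed point that does not follow the pad. The pad goes straight down, 12 mm at most, and springs back. Half-way down (6 mm) takes about 3 N on the softest spring and 6 to 9 N on the other two, fully down about 6 N and 12 to 17 N.
- mount_2_pin (a point): Middle of the hinge pin of this mount's tag, 50 mm from the pad's axis towards +x of the mount, 12 mm above the deck top; the pin lies along the mount's y. The leaf starts with its free edge some 40 mm out from the pin and 35 to 40 mm above it, and folds outwards (+x) and down until level. Press on its upper face, between pin and free edge; straight down on the free edge it can jam.
- mount_3: Steel foot plate, 74 (x) by 90 (y) by 5 mm, of the spring mount at the deck's -y end, bolted to the deck. It carries a coil spring under a round pad, and a hinged tag on its +x side. Origin on the deck top, on the spring's axis; z up, x from the pad towards its tag. The three mounts look alike, about 130 mm apart along the deck; any may be the softest.
- mount_3_pad (a point): Centre of the flat top of this mount's pad as it stands at REST (steel cap 58 mm across, rubber face 50 mm across), 63 mm above the deck top, 109 mm above the bench; a fixed point that does not follow the pad. The pad goes straight down, 12 mm at most, and springs back. Half-way down (6 mm) takes about 3 N on the softest spring and 6 to 9 N on the other two, fully down about 6 N and 12 to 17 N.
- mount_3_pin (a point): Middle of the hinge pin of this mount's tag, 50 mm from the pad's axis towards +x of the mount, 12 mm above the deck top; the pin lies along the mount's y. The leaf starts with its free edge some 40 mm out from the pin and 35 to 40 mm above it, and folds outwards (+x) and down until level. Press on its upper face, between pin and free edge; straight down on the free edge it can jam.
- tag_a (a joint): Hinge angle of tag a, an aluminium leaf with a blank card, 42 mm wide, 3 mm thick, reaching 56 mm from its pin. 0 = raised, 45 degrees up from level, leaning away from the pad; 0.785 = folded flat. Starts between 0 and 0.12; a stiff hinge (0.05 N m, 2 to 3 N on the leaf) keeps it as left. The letters are not tied to the places: tag a may be on any of the mounts.
- tag_b (a joint): Hinge angle of tag b, an aluminium leaf with a blank card, 42 mm wide, 3 mm thick, reaching 56 mm from its pin. 0 = raised, 45 degrees up from level, leaning away from the pad; 0.785 = folded flat. Starts between 0 and 0.12; a stiff hinge (0.05 N m, 2 to 3 N on the leaf) keeps it as left. The letters are not tied to the places: tag b may be on any of the mounts.
- tag_c (a joint): Hinge angle of tag c, an aluminium leaf with a blank card, 42 mm wide, 3 mm thick, reaching 56 mm from its pin. 0 = raised, 45 degrees up from level, leaning away from the pad; 0.785 = folded flat. Starts between 0 and 0.12; a stiff hinge (0.05 N m, 2 to 3 N on the leaf) keeps it as left. The letters are not tied to the places: tag c may be on any of the mounts.
- wrench: Loose spanner, 150 mm long, lying on the deck's edge. Bystander.
- socket: Loose steel socket, 26 mm across, 38 mm tall, standing on the deck. Bystander. Origin under its centre.
- nut: Loose hexagon nut, 24 mm across flats, 12 mm thick, on the deck. Bystander. Origin under its centre.
- screwdriver: Loose screwdriver, 200 mm long, on the bench. Bystander.
- mug: Loose white mug, 80 mm across, 95 mm tall, on the bench. Bystander. Origin under its centre.
- spray_can: Loose plain spray can, 56 mm across, 155 mm tall, on the bench. Bystander. Origin under its centre.
- tape_roll: Loose roll of black tape, 84 mm across, 24 mm thick, flat on the bench. Bystander. Origin under its centre.

How it is judged:
On the way, in this order (a step that is already met when the one before it is completed fails the run):
1. the pad nearest the lifting eye is pressed by the fingers with at least 2 N (contact force between the fingers and anything else above 2 N and ((horizontal distance between the grasp point and mount_1_pad below 0.045 m and height (world z) of the grasp point above 0.085 m and horizontal distance between mount_1 and eye between 0 and 0.14 m) or (horizontal distance between the grasp point and mount_2_pad below 0.045 m and height (world z) of the grasp point above 0.085 m and horizontal distance between mount_2 and eye between 0 and 0.14 m) or (horizontal distance between the grasp point and mount_3_pad below 0.045 m and height (world z) of the grasp point above 0.085 m and horizontal distance between mount_3 and eye between 0 and 0.14 m))), for 0.1 s.
2. then the middle pad is pressed likewise (contact force between the fingers and anything else above 2 N and ((horizontal distance between the grasp point and mount_1_pad below 0.045 m and height (world z) of the grasp point above 0.085 m and horizontal distance between mount_1 and eye between 0.14 and 0.27 m) or (horizontal distance between the grasp point and mount_2_pad below 0.045 m and height (world z) of the grasp point above 0.085 m and horizontal distance between mount_2 and eye between 0.14 and 0.27 m) or (horizontal distance between the grasp point and mount_3_pad below 0.045 m and height (world z) of the grasp point above 0.085 m and horizontal distance between mount_3 and eye between 0.14 and 0.27 m))), for 0.1 s.
3. then the pad farthest from the lifting eye is pressed likewise (contact force between the fingers and anything else above 2 N and ((horizontal distance between the grasp point and mount_1_pad below 0.045 m and height (world z) of the grasp point above 0.085 m and horizontal distance between mount_1 and eye between 0.27 and 0.5 m) or (horizontal distance between the grasp point and mount_2_pad below 0.045 m and height (world z) of the grasp point above 0.085 m and horizontal distance between mount_2 and eye between 0.27 and 0.5 m) or (horizontal distance between the grasp point and mount_3_pad below 0.045 m and height (world z) of the grasp point above 0.085 m and horizontal distance between mount_3 and eye between 0.27 and 0.5 m))), for 0.1 s.
4. then the softest mount's tag is folded down flat (value of joint tag_c above 0.66 rad), for 0.1 s.
At the end, for the whole second after the job is handed in: The softest mount's tag is folded down to within about 7 degrees of level (joint above 0.66 rad) and the other two tags still stand (below 0.3 rad) (value of joint tag_c above 0.66 rad and value of joint each of tag_a, tag_b below 0.3 rad); the robot touches nothing.
It fails at once if the tag of a mount that is not the softest is folded (beyond 0.3 rad) (value of joint any of tag_a, tag_b above 0.3 rad).
It fails at once if a loose thing is lifted, carried or shoved more than 25 mm (distance of any of wrench, socket, nut, screwdriver, mug, spray_can, tape_roll from where it was at the start of the episode above 0.025 m).
It also fails if it takes over 50 s, if anything falls off the work surface, if the arm or the gripper's body presses on something with over 40 N, if the wrist force passes 120 N, or if a joint passes its speed limit or range.

### The arm

A 6-joint arm with a two-finger parallel gripper is mounted at the origin on the work surface. World frame = base frame: x ahead of the robot, y to its left, z up, the work surface at z = 0. Lengths are in m, angles in rad, forces in N, time in s.
With the tool pointing down it reaches from about 0.35 to 1 m from the base axis. Payload 7.1 kg.
Tool frame: the origin (TCP) lies between the finger pads; the fingertips stand 22 mm ahead of it and the grasp point (between the pads) lies 3 mm ahead of it; x points along the fingers, y is the direction in which the jaws open and shut, and the axes are right-handed (so a half turn about x gives the same grasp; the last joint's range is limited). The gripper opens to 85 mm and grips with 20 to 120 N. Pads are 22 mm wide; open, the fingers measure 114 mm over their backs; the gripper's body (76 mm by 85 mm) begins 54 mm behind the grasp point. The pads swing forward as they close: fully open they stand 13 mm farther back than shut.
Start: joints at [-0.019, 0.423, 1.63, -0, 1.089, -0.019], TCP at [0.625, 0, 0.253] pointing down, gripper open.
Joint ranges: [-3, 3], [-0.9, 2.11], [0.09, 2.58], [-1.31, 4.45], [0.11, 2.69], [-2.54, 2.54]. Speed limits (rad/s): [2.39, 2.39, 3.01, 3.14, 3.14, 3.14].

### API

Orientations are given as a rotation vector (axis times angle).
In Python, from rig import manip gives the robot as it stands. The module is installed in compiled form; this text tells all that it offers. Calls block until the motion is done:
- manip.move_to(position, orientation): joint-space move of the TCP to a pose.
- manip.servo_line(position, orientation=None, rate=0.15): straight line of the TCP; orientation=None keeps the orientation; rate is the mean speed in m/s.
- manip.set_joints(angles): joint-space move.
- manip.command_gripper(opening, f_grip=None): finger opening in m; f_grip is the grip in N (None keeps the last); returns when the fingers have stopped.
- manip.hold(seconds).
- manip.solve_ik(position, orientation): joint angles nearest the present ones, or None.
- manip.camera(name): name is "scene" or "side" or "wrist"; returns a dict with "image" (480x640x3 uint8, red, green, blue), "fx", "fy", "cx", "cy" (pixels), "cam_to_world" (4x4, takes a point from camera to world coordinates); the wrist camera has in their place "mount" (4x4, takes a point from camera to tool coordinates, whose origin is the TCP and whose axes are the tool frame's). Camera axes: x right, y down, z forward; pixel columns grow to the right and rows downward; lengths in m; the calibration is good to about 2 mm. A picture is of the moment at which its call begins: read the wrist's pose just before it. There is no depth.
A pose or a line that the arm cannot do raises manip.IKError and nothing moves.
- manip.sign_off(): hands the job in, once; it reports no verdict.
Readings, each from a call of its own:
- manip.get_time(): time.
- manip.get_joint_positions(): joint angles.
- manip.get_joint_vel(): joint speeds.
- manip.get_tau(): joint torques, N m.
- manip.get_position(): TCP position.
- manip.get_ee_rot(): TCP orientation.
- manip.get_contact_force(): force on the tool from outside, world axes, zero at the start.
- manip.get_torque(): the same for the moment, N m.
- manip.get_width(): finger opening in m.
Only numpy, scipy, OpenCV 4.12 (cv2) and the standard library are available. Lean on these libraries where they do the work, as an engineer would, in place of code of your own. Each camera call takes 0.05 s, during which the arm holds its last target.

## Working session

There is one attempt and no reset: what is moved stays moved. The work goes in short steps, each a Python script; the robot and the scene stay as the last script left them, time stands still between calls to the robot, and variables do not carry over. Pictures are saved under pics/ and viewed, and the job is handed in when it is done.

```bash
mkdir -p pics; ls; cat > h.py <<'E'
import numpy as np, cv2
from rig import manip
from scipy.spatial.transform import Rotation as R
def snap(name,fn):
    p=np.array(manip.get_position()); r=np.array(manip.get_ee_rot())
    c=manip.camera(name); cv2.imwrite('pics/'+fn,c['image'][:,:,::-1])
    if name=='wrist':
        T=np.eye(4);T[:3,:3]=R.from_rotvec(r).as_matrix();T[:3,3]=p
        M=T@np.array(c['mount'])
    else: M=np.array(c['cam_to_world'])
    np.savez('pics/'+fn+'.npz',M=M,K=[c['fx'],c['fy'],c['cx'],c['cy']])
    return c
def load(fn):
    d=np.load('pics/'+fn+'.npz'); return d['M'],d['K']
def ray(fn,u,v):
    M,K=load(fn); d=M[:3,:3]@np.array([(u-K[2])/K[0],(v-K[3])/K[1],1]); return M[:3,3],d
def onplane(fn,u,v,z):
    o,d=ray(fn,u,v); return o+d*(z-o[2])/d[2]
def proj(fn,P):
    M,K=load(fn); q=M[:3,:3].T@(np.array(P)-M[:3,3]); return np.array([K[0]*q[0]/q[2]+K[2],K[1]*q[1]/q[2]+K[3]])
def tri(obs):
    A=0;b=0
    for fn,u,v in obs:
        o,d=ray(fn,u,v); d=d/np.linalg.norm(d); P=np.eye(3)-np.outer(d,d); A=A+P;b=b+P@o
    x=np.linalg.solve(A,b)
    return x,[float(np.linalg.norm(proj(f,x)-[u,v])) for f,u,v in obs]
E
python3 - <<'E'
from h import *
for n in ['scene','side','wrist']:
    snap(n,n+'0.png'); M,K=load(n+'0.png'); print(n,M.round(3).tolist(),K)
print(manip.get_ee_rot(),manip.get_position(),manip.get_time(),manip.get_contact_force())
E
```

```text
pics
scene [[0.711, 0.516, -0.477, 1.128], [0.703, -0.519, 0.486, -0.591], [0.003, -0.681, -0.732, 0.998], [0.0, 0.0, 0.0, 1.0]] [520.83157098 520.83157098 323.66872851 240.16523227]
side [[-0.83, -0.347, 0.436, -0.054], [-0.557, 0.504, -0.66, 0.844], [0.009, -0.791, -0.612, 0.897], [0.0, 0.0, 0.0, 1.0]] [480.17376899 480.17376899 314.81649255 239.72737927]
wrist [[1.0, 0.001, -0.002, 0.626], [-0.0, -0.945, -0.326, 0.084], [-0.002, 0.326, -0.945, 0.374], [0.0, 0.0, 0.0, 1.0]] [374.74182366 374.74182366 323.60470133 240.477728  ]
[ 1.20858044  1.21013764 -1.21009333] [6.24583979e-01 4.16258968e-05 2.52688896e-01] 0.15 [-0.55562445 -0.43055252 -0.62623125]
```

View pics/scene0.png

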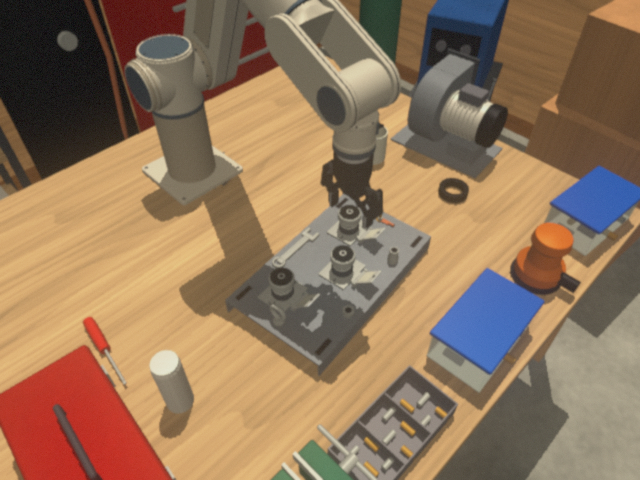

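View pics/side0.png

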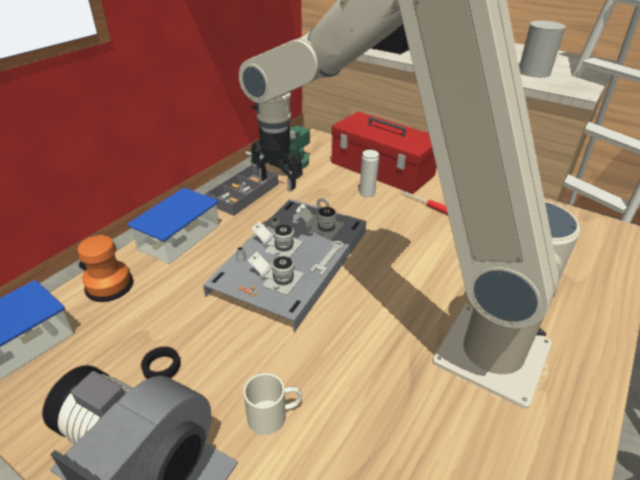

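View pics/wrist0.png

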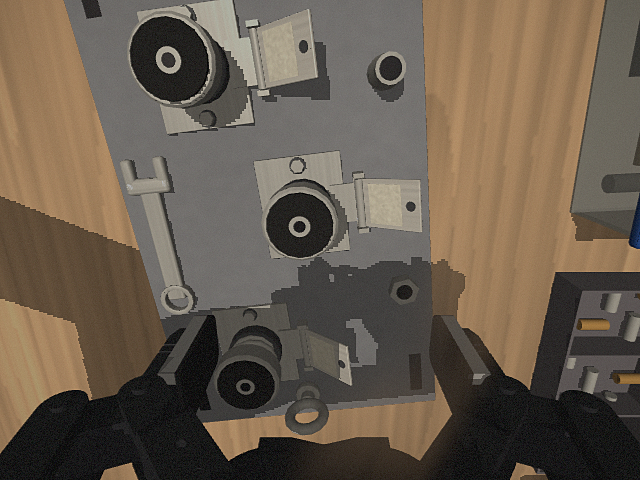

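The wrist view shows the pads at about (169,60), (300,226) and (245,387). The lifting eye is at (307,410), on the -y end, so the pressing order is mount 3, 2, 1. The tags are on +x, the socket is at (388,70), the nut at (403,290) and the spanner at (160,235).

```bash
python3 - <<'E'
from h import *
for uv in [(169,60),(300,226),(245,387)]:
    P=onplane('wrist0.png',*uv,.109); print(P.round(4), proj('scene0.png',P).round(1),proj('side0.png',P).round(1))
# second wrist view from further +y / higher
q=np.array(manip.get_ee_rot())
p=np.array([0.62,-0.10,0.30])
print(manip.solve_ik(p,q))
manip.move_to(p,q); snap('wrist','w1.png'); print(manip.get_position(),manip.get_time())
E
```

```text
[0.5261 0.1151 0.109 ] [349.9 211.1] [281.9 261.2]
[0.6079 0.0039 0.109 ] [343.3 252.7] [282.5 228.9]
[ 0.5573 -0.1416  0.109 ] [281.  275.7] [326.4 210.3]
[-1.78763915e-01  3.80825616e-01  1.58026867e+00 -2.40805714e-04
  1.18172892e+00 -1.78709503e-01]
[ 0.61962325 -0.09992335  0.29958162] 0.7167
```

View pics/w1.png

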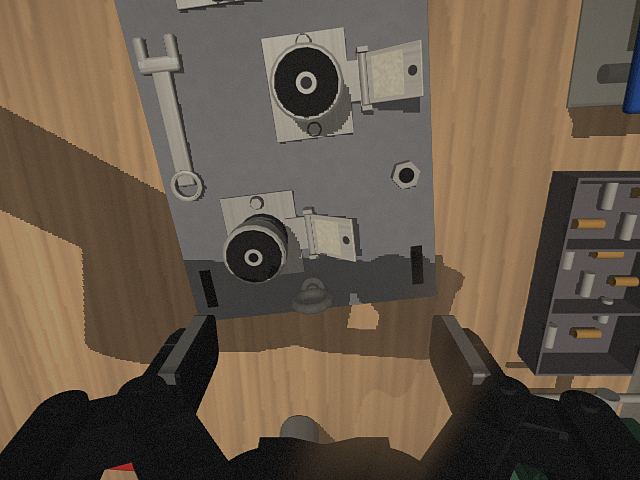

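Second view: middle pad ring at (306,83), near pad at (254,258), eye at (312,296), nut at (405,175). I'll take a third view for the far mount and refine the centres with masks.

```bash
python3 - <<'E'
from h import *
q=np.array(manip.get_ee_rot())
manip.move_to([0.60,0.06,0.30],q); snap('wrist','w2.png'); snap('scene','s2.png'); snap('side','d2.png');print(manip.get_position(),manip.get_time())
E
```

```text
[0.60019496 0.05910725 0.29977657] 1.55
```

View pics/w2.png

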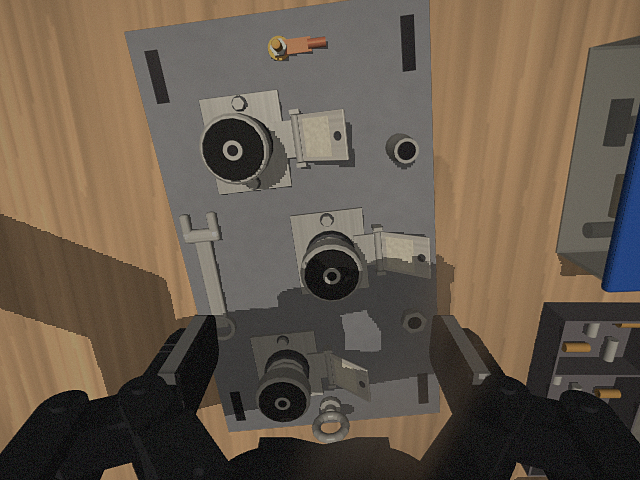

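Third view: pad rings at (232,150), (332,276) and (282,404). Brass stud at the top (290,47), eye at (331,420), socket at (404,150). Next I'll triangulate.

```bash
python3 - <<'E'
from h import *
def ring(fn,u,v,r=11):
    im=cv2.imread('pics/'+fn,0); 
    p=im[v-r:v+r+1,u-r:u+r+1]; yy,xx=np.mgrid[-r:r+1,-r:r+1]
    w=(p>(p.min()*.5+p.max()*.5))&(xx**2+yy**2<=r*r)
    c,_=cv2.minEnclosingCircle(np.argwhere(w)[:,::-1].astype(np.float32)); 
    return (fn,u-r+c[0],v-r+c[1])
pads={1:[('wrist0.png',169,60),('w2.png',232,150)],2:[('wrist0.png',300,226),('w1.png',306,83),('w2.png',332,276)],3:[('wrist0.png',245,387),('w1.png',254,258),('w2.png',282,404)]}
for k,o in pads.items():
    oo=[ring(*a) for a in o]; x,e=tri(oo); print(k,[(round(a[1],1),round(a[2],1)) for a in oo],x.round(4),np.round(e,2)); print('   plane',[onplane(*a,.109)[:2].round(4) for a in oo], proj('s2.png',x).round(1),proj('d2.png',x).round(1))
rough={'pin2a':[('wrist0.png',356,175),('w1.png',361,50)],'socket':[('wrist0.png',390,69),('w2.png',405,151)],
'nut':[('wrist0.png',403,289),('w1.png',406,175)],'eye':[('wrist0.png',307,410),('w2.png',331,421)]}
for k,o in rough.items(): print(k,*tri(o))
for f in ['wrist0.png','w1.png','w2.png']:
    im=cv2.imread('pics/'+f); 
a=cv2.imread('pics/w2.png')
c1=cv2.resize(a[80:200,180:360],None,fx=4,fy=4,interpolation=cv2.INTER_CUBIC);cv2.imwrite('pics/c1.png',c1)
s=cv2.imread('pics/s2.png')[170:370,220:440];cv2.imwrite('pics/cs.png',cv2.resize(s,None,fx=3,fy=3,interpolation=cv2.INTER_CUBIC))
E
```

```text
1 [(169.0, 60.0), (232.0, 150.0)] [0.5255 0.115  0.1083] [0.39 0.31]
   plane [array([0.5261, 0.1151]), array([0.5255, 0.115 ])] [349.8 211.2] [282.1 261.5]
2 [(299.4, 226.2), (306.0, 82.7), (331.1, 275.5)] [0.6073 0.0039 0.1096] [0.29 0.06 0.21]
   plane [array([0.6074, 0.0037]), array([0.6072, 0.004 ]), array([0.6071, 0.0036])] [343.1 252.3] [282.6 228.8]
3 [(245.0, 386.0), (253.0, 257.3), (282.0, 403.5)] [ 0.5575 -0.1399  0.1104] [0.49 0.12 0.36]
   plane [array([ 0.5573, -0.1406]), array([ 0.5572, -0.1405]), array([ 0.5574, -0.1416])] [281.6 275. ] [326.  210.2]
pin2a [0.65277819 0.03344172 0.05940445] [0.5657140035553965, 0.5451210744078114]
socket [0.6718278  0.11207802 0.08381713] [0.5396774813018245, 0.4328209010319549]
nut [ 0.70134965 -0.07645911  0.05091594] [0.4621413745289648, 0.4472421976376576]
eye [ 0.60893193 -0.19428242  0.07920702] [0.3029972791797677, 0.2585513613169281]
```

View pics/c1.png

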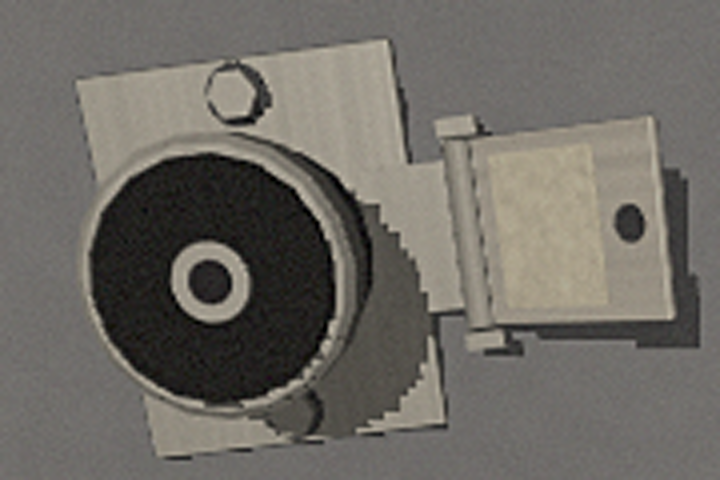

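View pics/cs.png

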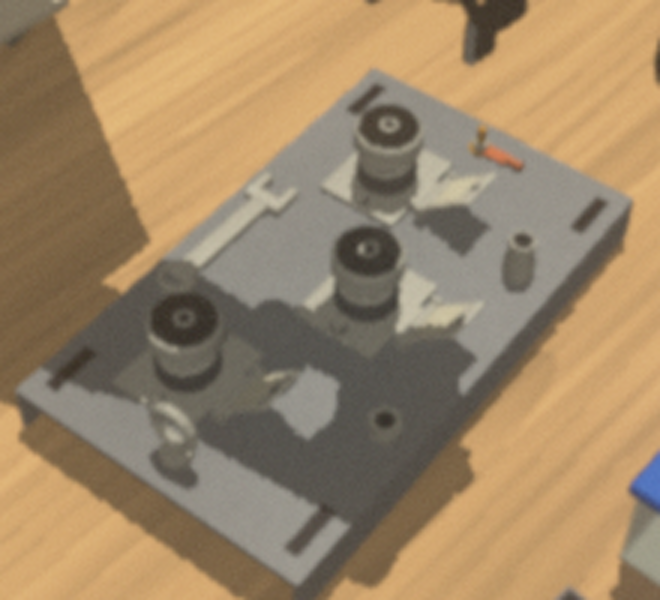

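Triangulation gives pad tops at about z = 0.108–0.110 m, which agrees with the text. The pads are at M1 (0.5255, 0.115), M2 (0.607, 0.004) and M3 (0.5575, -0.141). Next: close the fingers, turn the jaws along the deck's y, and press M3, M2, M1 while logging force against depth.

```bash
cat >> h.py <<'E'
PAD={1:(.5255,.115),2:(.6073,.0038),3:(.5573,-.1405)}
def fz(n=4):
    s=[]
    for _ in range(n): manip.hold(0.03); s.append(manip.get_contact_force())
    return np.mean(s,0)
def down(yaw): # jaws along y rotated by yaw, camera on +x side
    R0=R.from_rotvec([1.20919958,1.20919958,-1.20919958])
    return (R.from_euler('z',yaw-np.pi/2)*R0).as_rotvec()
def press(k,yaw=0.08):
    x,y=PAD[k]; q=down(yaw)
    manip.move_to([x,y,.165],q); manip.servo_line([x,y,.142],q,rate=.1)
    f0=fz(); log=[]; z=.136; z0=None
    while z>.112:
        manip.servo_line([x,y,z],q,rate=.05); f=fz(3)-f0; p=manip.get_position()
        log.append((round(p[2]*1e3,2),round(f[2],2)))
        if f[2]>11: break
        if z0 is None and f[2]>.6: z0=z
        if z0 is not None and z0-z>=.0079: break
        z-=.002
    g=np.array(manip.get_position()); 
    manip.servo_line([x,y,.165],q,rate=.15)
    print(k,'f0',f0.round(2),'xy',g[:2].round(4),log,'back',(fz()-f0).round(2),manip.get_time())
E
python3 - <<'E'
from h import *
manip.command_gripper(0.004)
print(manip.get_width(),manip.get_time())
press(3)
E
```

```text
0.004032803375992679 2.2917
3 f0 [ 0.02  0.39 -0.02] xy [ 0.5577 -0.1406] [(np.float64(135.98), np.float64(0.26)), (np.float64(134.01), np.float64(0.09)), (np.float64(131.95), np.float64(-0.3)), (np.float64(130.21), np.float64(2.46)), (np.float64(128.24), np.float64(4.98)), (np.float64(126.44), np.float64(7.29)), (np.float64(124.67), np.float64(8.88)), (np.float64(122.92), np.float64(11.79))] back [-0.39 -0.44 -0.27] 7.25
```

M3: about 1.3 N/mm, so it is one of the stiff ones. Now M2, then M1.

```bash
python3 - <<'E'
from h import *
press(2)
press(1)
c=snap('scene','s3.png')
E
```

```text
2 f0 [-0.23 -0.03  0.08] xy [0.6076 0.0038] [(np.float64(136.03), np.float64(0.36)), (np.float64(133.98), np.float64(0.01)), (np.float64(131.99), np.float64(0.25)), (np.float64(130.24), np.float64(1.65)), (np.float64(128.23), np.float64(3.53)), (np.float64(126.22), np.float64(5.67)), (np.float64(124.44), np.float64(7.17)), (np.float64(122.63), np.float64(9.63))] back [0.27 0.09 0.23] 11.8083
1 f0 [-0.18 -0.05 -0.28] xy [0.5256 0.115 ] [(np.float64(136.06), np.float64(0.18)), (np.float64(134.0), np.float64(0.09)), (np.float64(131.96), np.float64(0.52)), (np.float64(130.06), np.float64(1.16)), (np.float64(128.08), np.float64(2.11)), (np.float64(126.07), np.float64(3.34)), (np.float64(124.06), np.float64(4.45)), (np.float64(122.06), np.float64(5.03))] back [ 0.47 -0.09  0.08] 16.3167
```

M1 is the softest: about 0.5 N/mm, against 1.0 for M2 and 1.3 for M3. Now I'll locate M1's pin and leaf in two wrist views.

```bash
python3 - <<'E'
from h import *
a=cv2.imread('pics/wrist0.png')[0:120,220:400]; cv2.imwrite('pics/c2.png',cv2.resize(a,None,fx=4,fy=4,interpolation=cv2.INTER_CUBIC))
E
```

```text
(no output)
```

View pics/c2.png

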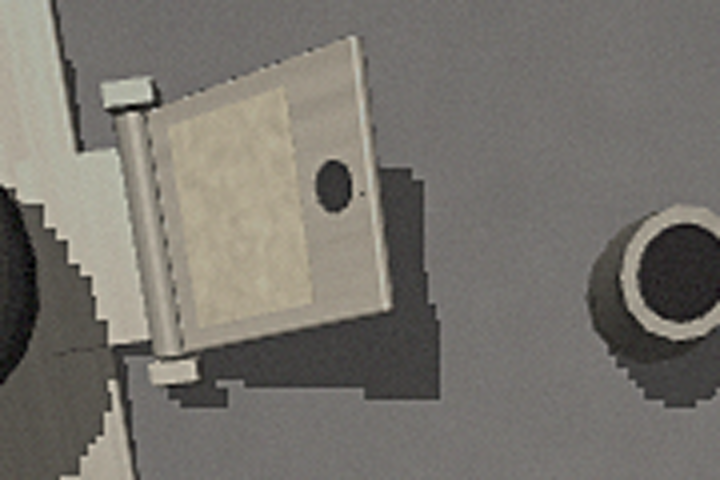

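In the crop, the pin barrel runs from (129,112) to (170,357), the hole is at (334,186), and the free edge runs from (356,38) to (390,310).

```bash
python3 - <<'E'
from h import *
W='wrist0.png';V='w2.png'
f={'pinN':[(W,252.2,28),(V,293.7,114.2)],'pinS':[(W,262.5,89.2),(V,300.5,161.2)],'hole':[(W,303.5,46.5),(V,337.3,135.5)],'eN':[(W,309,9.5),(V,343.5,109.3)],'eS':[(W,317.5,77.5),(V,348.8,160)]}
X={}
for k,o in f.items(): X[k],e=tri(o); print(k,X[k].round(4),np.round(e,2))
n=X['pinN'][:2]-X['pinS'][:2]; yaw=np.arctan2(n[1],n[0])-np.pi/2; print('yaw',yaw)
m=(X['pinN']+X['pinS'])/2; ux=np.array([np.cos(yaw),np.sin(yaw)]); print('mid',m, 'from pad',m[:2]-PAD[1],(m[:2]-PAD[1])@ux)
for k in X: print(k,'out',((X[k]-m)[:2]@ux).round(4),'up',(X[k]-m)[2].round(4))
print('pin from pad',np.array(PAD[1])+.05*ux)
E
```

```text
pinN [0.5724 0.1422 0.0606] [0.16 0.13]
pinS [0.5779 0.1001 0.0614] [0.13 0.11]
hole [0.6116 0.1254 0.0909] [0.03 0.02]
eN [0.616  0.1463 0.0956] [0.35 0.28]
eS [0.6213 0.1057 0.0973] [0.25 0.2 ]
yaw 0.1298787413019391
mid [0.57519557 0.12117875 0.06100503] from pad [0.04969557 0.00617875] 0.05007725140235277
pinN out -0.0 up -0.0004
pinS out -0.0 up 0.0004
hole out 0.0367 up 0.0299
eN out 0.0437 up 0.0346
eS out 0.0437 up 0.0363
pin from pad [0.57507888 0.1214757 ]
```

The pin is at (0.5752, 0.1213, 0.061), 50.1 mm from the pad, with yaw 0.13. The free edge is 44 mm out and 35 mm up. I'll push the leaf from 25 mm out, drifting to 30 mm.

```bash
python3 - <<'E'
from h import *
yaw=.13; ux=np.array([np.cos(yaw),np.sin(yaw)]); pin=np.array([.5752,.1213]); q=down(yaw)
def P(out,z): return [*(pin+out*ux),z]
manip.move_to(P(.025,.165),q); manip.servo_line(P(.025,.125),q,rate=.1)
f0=fz(); z=.119; log=[]
while z>=.0805:
    out=.025+.006*np.clip((.115-z)/.03,0,1)
    manip.servo_line(P(out,z),q,rate=.06); f=fz(2)-f0; p=manip.get_position()
    log.append((round(p[2]*1e3,1),*f.round(1).tolist()))
    if f[2]>9 or np.linalg.norm(f)>14: break
    z-=.003 if z>.0875 else .0015
for l in log: print(*l)
p=manip.get_position()
manip.servo_line([p[0],p[1],.165],q,rate=.15)
manip.move_to([.60,.06,.30],down(np.pi/2))
print(manip.get_time(), (fz()-f0).round(2))
snap('wrist','w4.png');snap('scene','s4.png')
E
```

```text
119.0 0.2 0.2 -0.1
115.9 0.9 -0.2 0.8
112.9 -0.1 0.4 -0.4
109.9 0.2 -0.3 -0.1
106.9 0.0 -0.1 -0.7
103.9 -0.1 -0.4 0.4
100.8 0.2 -0.2 0.1
97.8 0.0 -0.1 0.5
94.8 -0.5 0.3 0.2
91.8 0.2 0.0 0.3
88.8 0.6 -0.3 0.5
85.8 -0.4 -0.4 0.2
84.4 -0.0 -0.0 0.6
82.9 0.6 0.1 0.3
81.7 -0.1 -0.1 3.0
24.2917 [ 0.01 -0.31 -0.07]
```

View pics/w4.png

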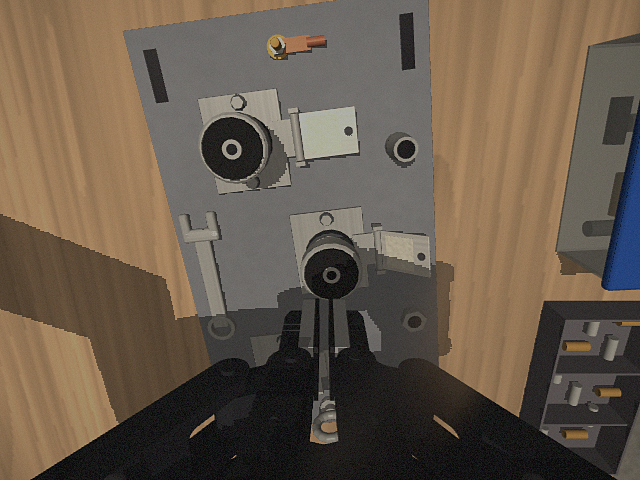

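The M1 tag now lies down, with its free edge at about x = 355–359 and its hole at (348,131). M2's tag stands unchanged, and the socket, nut and spanner look unmoved. I'll measure the leaf height from a second view.

```bash
python3 - <<'E'
from h import *
manip.move_to([.60,-.0,.34],down(np.pi/2)); snap('wrist','w5.png'); print(manip.get_position(),manip.get_time())
a=cv2.imread('pics/w4.png')[80:200,240:400]; b=cv2.imread('pics/w5.png')
cv2.imwrite('pics/c4.png',cv2.resize(a,None,fx=5,fy=5,interpolation=cv2.INTER_CUBIC))
u,v=proj('w5.png',[.611,.125,.06]).astype(int); print(u,v); v0=max(v-60,0)
cv2.imwrite('pics/c5.png',cv2.resize(b[v0:v0+120,u-80:u+80],None,fx=5,fy=5,interpolation=cv2.INTER_CUBIC)); print(v0,u-80)
E
```

```text
[ 5.99778040e-01 -1.05387336e-04  3.39799176e-01] 24.9667
332 65
5 252
```

View pics/c4.png

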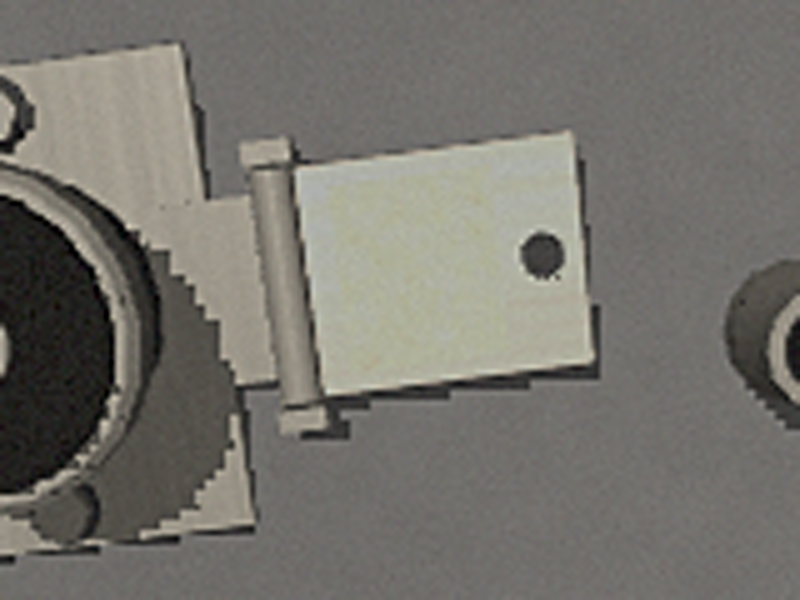

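View pics/c5.png

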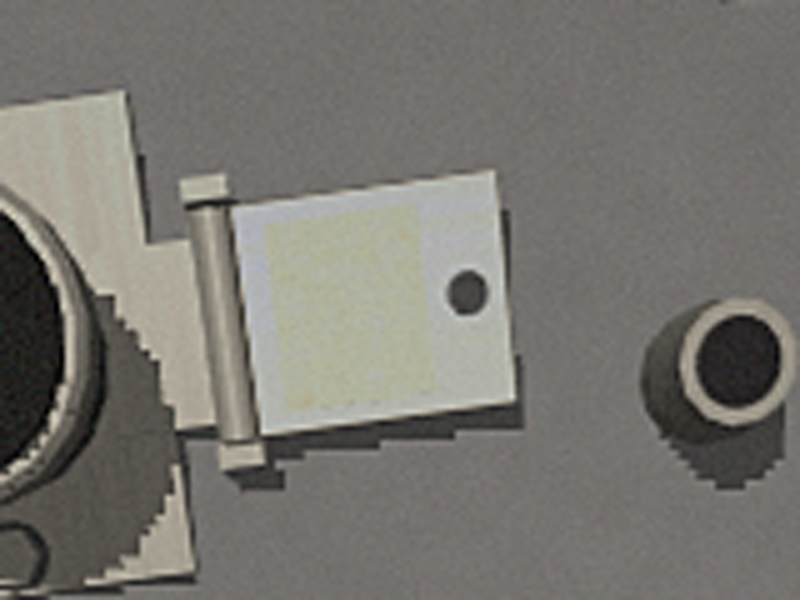

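View pics/w5.png

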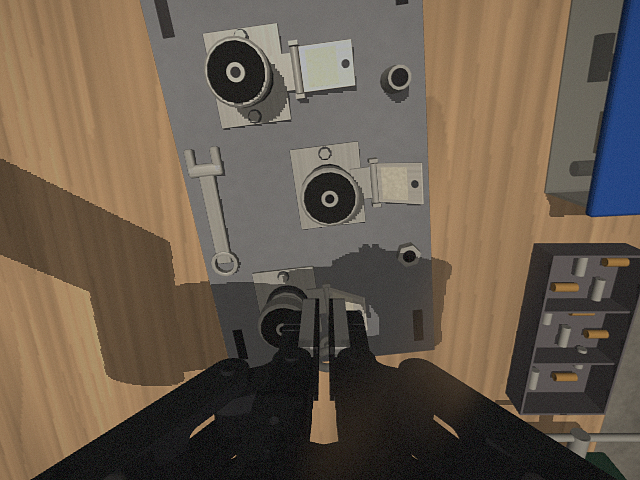

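Both crops show the leaf lying flush over its shadow. I'll triangulate its hole and corners.

```bash
python3 - <<'E'
from h import *
W='w4.png';V='w5.png'; yaw=.13; ux=np.array([np.cos(yaw),np.sin(yaw)]); pin=np.array([.5752,.1213])
for k,o in {'hole':[(W,348.4,130.8),(V,345.4,63.4)],'eN':[(W,355,106.2),(V,351,39)],'eS':[(W,359,152.4),(V,355.2,85.4)]}.items():
    x,e=tri(o); print(k,x.round(4),'out',((x[:2]-pin)@ux).round(4),np.round(e,2))
# loose things vs before, ray on plane
print('socket',onplane('w2.png',405,151,.084),onplane('w5.png',398,77.5,.084),'nut',onplane('w1.png',406,175,.058),onplane('w5.png',409.5,255,.058))
# M3 tag view: move away from it
manip.move_to([.62,-.10,.30],down(np.pi/2)); manip.command_gripper(.085); snap('wrist','w6.png'); print(manip.get_time(),manip.get_contact_force())
E
```

```text
hole [0.6231 0.127  0.0618] out 0.0482 [0.08 0.08]
eN [0.6284 0.1483 0.0611] out 0.0562 [0.37 0.35]
eS [0.6335 0.1073 0.0597] out 0.056 [0.26 0.25]
socket [0.67142484 0.11201356 0.084     ] [0.67085726 0.11255294 0.084     ] nut [ 0.70025116 -0.07531443  0.058     ] [ 0.70075631 -0.07431392  0.058     ]
26.2833 [-0.67038664  0.36301003 -1.24777327]
```

View pics/w6.png

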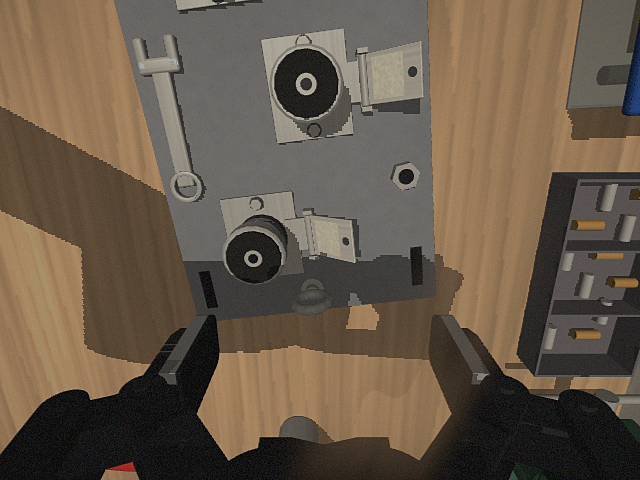

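The M1 leaf's edge is now 56 mm out at z ≈ 0.060, so it is flat. The M2 and M3 tags match the earlier view from this spot, with the nut at (405,175) and the spanner unmoved. The arm is clear of everything, so I'm handing in.

```bash
python3 -c "
from rig import manip
manip.sign_off(); print(manip.get_time())"
```

```text
the job is handed in; nothing more can be done
the job is handed in; nothing more can be done
```

I pressed the pads in order from the lifting eye at the -y end, found mount 1 the softest, folded its tag down flat and handed the job in. No verdict is reported, so the results below are my own last checks.

| Mount (in pressing order) | Measured stiffness |
|---|---|
| 3 (nearest the eye) | about 1.3 N/mm |
| 2 (middle) | about 1.0 N/mm |
| 1 (farthest) | about 0.5 N/mm, 3 N at about 6 mm |

- **Folded tag:** two wrist views put the free edge of mount 1's tag 56 mm out from its pin, at 60–61 mm height against the pin's 61 mm, so it lies level.
- **Other tags:** the tags of mounts 2 and 3 look the same as in the earlier picture from the same spot.
- **Loose things:** the socket and nut measured within about 1 mm of where they started, and the spanner looks unmoved. I did not look again at the mug, spray can, tape roll or screwdriver; the arm never worked near them.
- **Finish:** the arm ended clear at 0.30 m height, at about 26 s of the 50 s allowed.
- **One disagreement:** while the leaf was folding, the wrist force stayed within its noise of about ±0.7 N, where I expected 1.5 to 3 N. It rose only at the end, to 3 N. The pictures do show the leaf flat.

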